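Demould a plaster casting and set it in the glue-up jig

ROBOT

A 7-joint arm with a two-finger parallel gripper is mounted at the origin on the work surface. World frame = base frame: x ahead of the robot, y to its left, z up, the work surface at z = 0. Lengths are in m, angles in rad, forces in N, time in s.
With the tool pointing down it reaches from about 0.425 to 0.925 m from the base axis. Payload 6.8 kg.
Tool frame: the origin (TCP) lies between the finger pads; the fingertips stand 14 mm ahead of it and the grasp point (between the pads) lies 5 mm behind it; z points along the fingers, y is the line along which they close (so a half turn about z gives the same grasp; the last joint's range is limited). The gripper opens to 85 mm and grips with 20 to 120 N. Pads are 22 mm wide; open, the fingers measure 114 mm over their backs; the gripper's body (76 mm by 85 mm) begins 54 mm behind the grasp point. The pads swing forward as they close: fully open they stand 13 mm farther back than shut.
Start: joints at [-1.231, 0.477, 0.022, 1.555, -0.011, 1.109, -0.083], TCP at [0.292, 0.608, 0.245] pointing down, gripper open.
Joint ranges: [-2.96, 2.96], [-0.34, 2.1], [-1.41, 1.46], [0.24, 2.44], [-1.37, 4.51], [0.17, 1.92], [-2.96, 2.96]. Speed limits (rad/s): [2.39, 2.39, 3.14, 3.14, 3.14, 3.14, 3.14].

INTERFACE

Orientations are given as a rotation vector (axis times angle).
In Python, from bench import r, eyes, ticket gives the robot as it stands. The module is installed in compiled form; this text tells all that it offers.
- The arm moves only by the tool arm_command, never from a script. Its argument "plan" is text: rows parted by semicolons, each of 4 numbers parted by spaces: the shift along the tool's x, y, z in m, then the turn about the tool's z in degrees. In form: tx ty tz yaw; .... A call has 1 to 20 rows; each row shifts and turns the commanded pose from where the row before left it, along the tool's axes as they then stand; what a row does not reach is not made up. A row lasts 1/8 s, in which the tool goes at most 62.5 mm and 10.7 degrees, less where a joint would pass 70% of its speed; a pose out of reach is approached as far as the arm can. A call is refused whole if a number of a shift passes 0.0625 or a number of a turn 10.7, either way. A call with a gripper value outside its range is refused whole. "hand" is the closure, from -1 (fully open) to 1 (shut), set as the call begins (left out, the last holds). The fingers move at their own pace and stop on an object; "grip_force" is the grip in N (left out, the last holds). Time passes only in rows, so rows that do not move let the fingers close. It gives the time, the measured TCP pose, the force, the opening and the grip force at its end, in the units of the state.
- r.get_obs(): the state, without advancing time (a new reading comes with each control period).
- eyes.grab_frame(name): name is "side" or "top"; returns (picture, depth): 400x640x3 uint8, red, green, blue; 400x640 float32, m along the optical axis (not along the pixel's ray), 0 where there is no reading.
- eyes.calibration(name): a dict with "fov_y" (degrees; the focal length in pixels is half the picture's height over the tangent of half this angle, whatever the lens; pixels are square), "cx", "cy" (the principal point, pixels), "k1" (the pictures are not rectified: a ray, as slopes to the right and down, at radius r is drawn at 1 + k1 r^2 times it, then the intrinsics apply), "origin" and "attitude" of the camera in the world. Camera axes: x right, y up, looking along -z (the intrinsics and any distortion apply to the point x, -y, -z); pixel columns grow to the right and rows downward; lengths in m; the calibration is good to about 2 mm. A picture is of the moment at which its call begins. calibration takes no time and is no camera call.
- ticket.hand_in(): hands the job in; it is judged then, once.
The state is a dict: "clock": time; "joints": joint angles; "qvel": joint speeds; "tau": joint torques, N m; "tcp_pos": TCP position; "orientation": TCP orientation; "contact_force": force on the tool from outside, world axes, zero at the start; "moment": the same for the moment, N m; "grip_width": finger opening in m; "gripper_force": force on a finger pad.
Only numpy, scipy, OpenCV 4.12 (cv2) and the standard library are available. Lean on these libraries where they do the work, as an engineer would, in place of code of your own. Each camera call takes 0.05 s, during which the arm holds its last target. There are 200 camera calls.

TASK

Swing the hinged top half of the plywood casting mould up and right over past vertical, until it stays open by itself against its stop. Then lift the plaster casting out of the mould and set it down gently and squarely in the pocket of the dark wooden glue-up jig, flat on the wooden block that is already there, dome up. Leave the mould open, and leave the other things on the bench where they are.

Things in the scene. Friction and masses are not known exactly. Their poses are not given: they have to be found in the camera images.
- mould: Bottom half of the casting mould, fixed to the bench: a plywood block 110 (x) x 120 (y) x 50 mm high on a thin dark steel plate, with a square recess 68 x 68 mm and 8 mm deep in the middle of its top, in which the casting sits (recess floor 42 mm above the bench). Origin: centre of its underside, on the bench. Its x axis points from the handle side (towards the robot, more or less) to the hinge side, y along the hinge, z up.
- lid (a joint): Angle of the mould's top half in rad: 0 closed, 1.57 upright, 1.85 leaning back against its stop. Its hinge is loose: the lid (0.45 kg) falls shut when let go below about 1.2 and falls open onto its stop when let go above about 1.35. The lid is a hollow plywood box 110 x 120 x 44 mm.
- lid_handle (a point): Middle of the lid's handle: a round steel bar 12 mm thick and 90 mm long, parallel to the hinge (mould y), held 50 mm in front of the lid's front face by two arms at its ends (78 mm clear between the arms), 86 mm above the bench when shut. With the lid shut it lies 160 mm in front of the hinge line and 36 mm above it (8 mm below the lid's top). The axes turn with the lid.
- lid_hinge (a point): Middle of the hinge line, at the back top edge of the mould block, 50 mm above the bench, fixed. Axes are those of the mould; the lid turns about its y axis, the handle going up and then away towards mould +x.
- casting_mid (a point): Centre of the plaster casting, half-way up (21 mm above its underside and 21 mm below its top). The white casting, 0.1 to 0.2 kg, has a square foot 64 x 64 x 10 mm high, on it a square block 42 x 42 x 26 mm high (from 10 to 36 mm above the underside; the place to grip), and a low round dome 6 mm high on top. Axes: x and y parallel to the sides of foot and block, z up. At the start it sits upright and nearly square to the mould in the recess, under the closed lid.
- jig: Glue-up jig, fixed to the bench: a dark wooden board 120 x 120 x 10 mm with four low dark walls (14 mm thick) round a square pocket 72 x 72 mm inside; the walls' tops are 38 mm above the bench. Origin: centre of its underside, on the bench. x and y are parallel to the pocket's sides, z up. The casting may be put in any of the four square directions.
- jig_seat (a point): Centre of the pocket at the top of the wooden block that lies in it, 30 mm above the bench and 8 mm below the walls' tops: where the centre of the casting's underside belongs. Axes are those of the jig.
- block: Light wooden block 66 x 66 x 20 mm, loose in the bottom of the jig's pocket; stays there. Origin: centre of its underside.
- globe: Bystander: brass globe on a round foot, 66 mm wide and 105 mm high, standing between mould and jig; origin at the centre of its underside.
- finial: Bystander: small turned dark wooden finial, 44 mm wide, 66 mm high, on the robot's side between mould and jig; origin at the centre of its underside.
- bottle: Bystander: amber bottle, 60 mm wide, 170 mm high, left of the work; origin at the centre of its underside.
- jar: Bystander: white jar, 70 mm wide, 90 mm high, right of the work; origin at the centre of its underside.
- brush: Bystander: brush with a wooden handle lying on the right; origin under its middle.
- screwdriver: Bystander: screwdriver lying on the left; origin under its middle.
- offcut: Bystander: flat wooden offcut 70 x 45 x 18 mm lying on the left; origin at the centre of its underside.
There are look-alikes about, which are no part of the job. Of the things that look like the jig, the middle-sized one is meant.

How it is judged:
On the way, in this order (a step that is already met when the one before it is completed fails the run):
1. The lid is open past vertical, resting near its stop (joint above 1.7 rad) and no longer touched by the robot, with the casting still in the mould (value of joint lid above 1.7 rad and velocity of joint lid below 0.1 rad/s and contact force between lid and the arm below 0.1 N and contact force between lid and the fingers below 0.1 N and z of casting_mid in the frame of mould below 0.075 m and x of casting_mid in the frame of mould between -0.02 and 0.02 m), for 0.2 s.
2. The casting is lifted out of the recess (its centre more than 90 mm above the bench) (height (world z) of casting_mid above 0.09 m), for 0.1 s.
At the end, for the whole second after the job is handed in: Lid open near its stop (over 1.7 rad). Casting released and still, dome up in the pocket on the block, which lies flat on the pocket floor: centre within 6 mm of the pocket centre in x and y, 47-55 mm above the bench, square within 0.15 rad (any of four ways), tilt under 0.08 rad (value of joint lid above 1.7 rad and x of casting_mid in the frame of jig between -0.006 and 0.006 m and y of casting_mid in the frame of jig between -0.006 and 0.006 m and z of casting_mid in the frame of jig between 0.047 and 0.055 m and z of block in the frame of jig below 0.013 m and (angle between the x axis of casting_mid and the x axis of jig, either way round below 0.15 rad or angle between the x axis of casting_mid and the y axis of jig, either way round below 0.15 rad) and angle between casting_mid's own z axis and vertical below 0.08 rad and linear speed of casting below 0.02 m/s and angular speed of casting below 0.2 rad/s); the robot touches nothing.
It fails at once if The casting is dropped or slammed into the jig (faster than 0.4 m/s within 50 mm of its final place) (distance between casting_mid and jig_seat below 0.05 m and linear speed of casting above 0.4 m/s).
It fails at once if A bystander is moved more than 30 mm (distance of any of globe, finial, bottle, jar, brush, screwdriver, offcut from where it was at the start of the episode above 0.03 m).
It also fails if it takes over 54 s, if anything falls off the work surface, if the arm or the gripper's body presses on something with over 40 N, if the wrist force passes 120 N, or if a joint passes its speed limit or range.

## Working session

There is one attempt and no reset: what is moved stays moved. The work goes in short steps, Python scripts to look and compute and a tool call to move; the robot and the scene stay as the last step left them, time stands still between calls to the robot, and variables do not carry over. Pictures are saved under pics/ and viewed, at most 10 in all, crops included, and the job is handed in when it is done.

Besides the shell and the picture viewer there is one more tool, called after "Emit:" by a JSON object that holds its "fn" and its "kwargs". arm_command: Moves the arm, as the interface text tells. Its arguments: {"type":"object","properties":{"plan":{"type":"string"},"hand":{"type":"number"},"grip_force":{"type":"number"}},"required":["plan"]}

```bash
mkdir -p pics; cat > h.py <<'E'
import numpy as np, cv2
from scipy.spatial.transform import Rotation as R
from bench import r, eyes, ticket
def att(c):
    a=np.array(c["attitude"],float)
    if a.shape==(3,3): return a
    if a.size==3: return R.from_rotvec(a).as_matrix()
    return R.from_quat(a).as_matrix()
def K(c):
    f=200/np.tan(np.radians(c["fov_y"])/2)
    return f
def rays(c,uv):
    uv=np.atleast_2d(np.array(uv,float)); f=K(c)
    d=(uv-[c["cx"],c["cy"]])/f
    s=d.copy()
    for _ in range(20): s=d/(1+c["k1"]*(s**2).sum(1,keepdims=True))
    return np.c_[s[:,0],-s[:,1],-np.ones(len(s))]
def onplane(c,uv,z):
    v=rays(c,uv)@att(c).T; o=np.array(c["origin"])
    return o+v*((z-o[2])/v[:,2:3])
def cloud(c,dep):
    vv,uu=np.mgrid[0:400,0:640]
    v=rays(c,np.c_[uu.ravel(),vv.ravel()])*dep.reshape(-1,1)
    P=v@att(c).T+np.array(c["origin"]); P[dep.ravel()==0]=np.nan
    return P.reshape(400,640,3)
def proj(c,P):
    p=(np.atleast_2d(P)-np.array(c["origin"]))@att(c)
    s=np.c_[p[:,0]/-p[:,2],-p[:,1]/-p[:,2]]
    s=s*(1+c["k1"]*(s**2).sum(1,keepdims=True))
    return s*K(c)+[c["cx"],c["cy"]]
E
python3 - <<'E'
from h import *
for n in("top","side"):
    im,d=eyes.grab_frame(n); c=eyes.calibration(n); print(n,c)
    cv2.imwrite(f"pics/{n}0.png",im[...,::-1]); np.savez(f"{n}0.npz",im=im,d=d)
print(r.get_obs())
E
```

```text
top {'fov_y': 44.01582039676859, 'cx': 310.65774027826944, 'cy': 203.10515492772006, 'k1': 0.04911620061570893, 'origin': array([0.32051305, 0.02946984, 1.33971869]), 'attitude': array([ 0.12670264, -0.15360942, -1.53581934])}
side {'fov_y': 50.11652964216758, 'cx': 317.55816500949965, 'cy': 195.8392280715268, 'k1': 0.010272660760783777, 'origin': array([ 0.33732761, -0.79707895,  0.95089764]), 'attitude': array([ 0.76673756, -0.09912869, -0.25214673])}
{'clock': 0.1, 'joints': array([-1.23108899,  0.47773754,  0.02234601,  1.55633971, -0.01149351,
        1.10927145, -0.08304528]), 'qvel': array([-0.00200382, -0.00287921, -0.00124017, -0.00226709, -0.00224063,
        0.00052638, -0.00122305]), 'tau': array([ 4.42803677e-03, -5.97762930e+01,  1.61379632e+00, -2.81952560e+01,
        1.28244358e-02,  5.11210659e-03,  2.87462274e-05]), 'tcp_pos': array([0.29206396, 0.60799069, 0.24441492]), 'orientation': array([-6.97383947e-01, -3.06296602e+00,  2.52933070e-03]), 'contact_force': array([0.41872039, 0.06060477, 0.12605927]), 'moment': array([-0.02422669, -0.03435799, -0.02855153]), 'gripper_force': 0.0, 'grip_width': 0.0856466468087344}
```

View pics/top0.png

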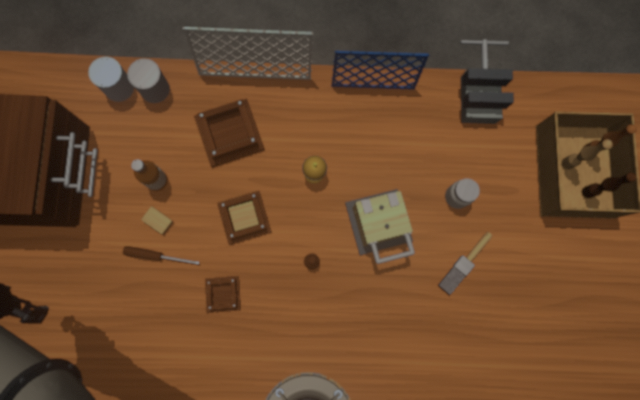

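View pics/side0.png

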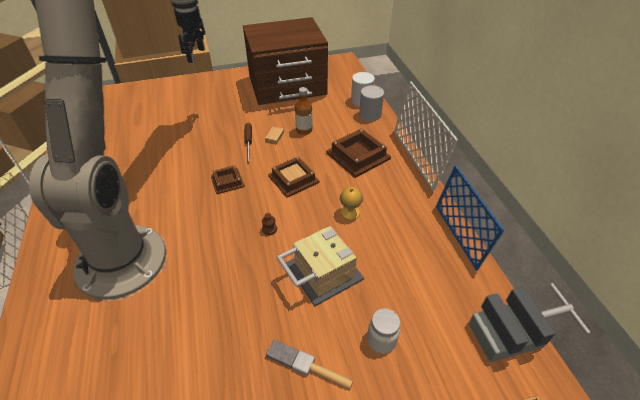

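The top picture shows the jig look-alikes: large (228,132), middle with a light block (244,217), small (222,294). The middle one is the jig. The mould's lid is at (384,220) with its handle at (393,257), globe (315,168), finial (312,261), jar (463,193).

```bash
python3 - <<'E'
from h import *
for n in("top","side"):
    z=np.load(f"{n}0.npz");im,d=z["im"],z["d"];c=eyes.calibration(n);P=cloud(c,d)
    hsv=cv2.cvtColor(im,cv2.COLOR_RGB2HSV)
    roi=(P[...,0]>.35)&(P[...,0]<.75)&(P[...,1]>-.35)&(P[...,1]<.4)
    def rect(m,z,name):
        m=cv2.morphologyEx((m&roi).astype(np.uint8),cv2.MORPH_OPEN,np.ones((3,3)))
        cs,_=cv2.findContours(m,cv2.RETR_EXTERNAL,cv2.CHAIN_APPROX_NONE)
        for k in sorted(cs,key=cv2.contourArea)[::-1][:4]:
            if cv2.contourArea(k)<60: continue
            px=k.reshape(-1,2); W=onplane(c,px,z)
            (x,y),(w,h),a=cv2.minAreaRect((W[:,:2]*1000).astype(np.float32))
            print(n,name,px.mean(0).round(),"c",round(x),round(y),"size",round(w),round(h),"ang",round(a,1))
    Z=P[...,2]
    rect((Z>.085)&(Z<.103)&(hsv[...,0]>=20)&(hsv[...,1]>40),.094,"lidtop")
    rect((Z>.025)&(Z<.05),.038,"wall38")
    rect((Z>.022)&(Z<.034)&(hsv[...,2]>110)&(hsv[...,0]>15),.030,"block")
    hd=(hsv[...,1]<45)&(Z>.07)&(Z<.1)&roi
    rect(hd,.086,"handle")
    for nm,uv in dict(handle=(393,258),lid=(384,220),jar=(463,190),globe=(315,168),fin=(312,261),blk=(244,217),bigtray=(228,132)).items():
        if n=="top": print(nm,P[uv[1],uv[0]].round(3),hsv[uv[1],uv[0]])
cv2.imwrite("pics/c1.png",cv2.hconcat([cv2.resize(np.load("top0.npz")["im"][170:290,200:440,::-1],(780,390),interpolation=2)]))
E
```

```text
top lidtop [382. 215.] c 516 -174 size 111 121 ang 16.1
top lidtop [314. 165.] c 647 5 size 30 34 ang 46.0
top wall38 [242. 216.] c 517 190 size 101 100 ang 18.7
top block [243. 215.] c 518 189 size 64 64 ang 18.4
top handle [393. 251.] c 438 -198 size 52 101 ang 16.6
top handle [366. 206.] c 546 -133 size 33 21 ang 18.7
top handle [393. 199.] c 564 -200 size 29 23 ang 1.9
handle [ 0.413 -0.2    0.089] [ 14  31 123]
lid [ 0.508 -0.176  0.097] [ 24  85 144]
jar [ 0.596 -0.383  0.084] [ 15  19 133]
globe [0.639 0.003 0.097] [ 21 160 140]
fin [0.401 0.003 0.062] [ 12 166  80]
blk [0.515 0.187 0.025] [ 18 119 143]
bigtray [0.756 0.246 0.008] [ 12 170  81]
side lidtop [326. 251.] c 519 -178 size 110 121 ang 16.4
side wall38 [292. 172.] c 518 183 size 105 113 ang 19.2
side wall38 [335. 280.] c 534 -235 size 114 16 ang 15.8
side wall38 [347. 156.] c 705 217 size 43 140 ang 28.1
side wall38 [268. 222.] c 404 -6 size 29 35 ang 74.7
side block [291. 172.] c 514 189 size 47 62 ang 82.4
side handle [294. 268.] c 442 -202 size 57 108 ang 16.3
```

View pics/c1.png

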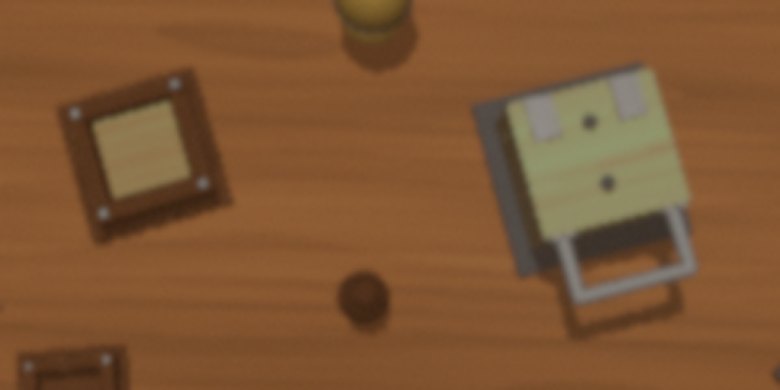

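Crop confirms it: jig (middle, light block inside) at crop (140,155), and the mould with its handle at crop (630,285). Mould at about (0.5175,-0.176), yaw 16.3°; handle at (0.4165,-0.2055); jig at (0.5175,0.189), yaw 18.5°. The sizes match. Setting out now.

Emit:
{"fn": "arm_command", "kwargs": {"plan": "0 0 0 8;0 0 0 8;0 0 0 8;0 0 0 8;0 0 0 8;0 0 0 8;-0.045 0.0095 0 0;-0.045 0.0095 0 0;-0.045 0.0095 0 0;-0.045 0.0095 0 0;-0.045 0.0095 0 0;-0.045 0.0095 0 0;-0.045 0.0095 0 0;-0.045 0.0095 0 0;-0.045 0.0095 0 0;-0.045 0.0095 0 0", "hand": 0}}

```text
clock: 2.1
tcp_pos: [0.5103, 0.2019, 0.2451]
orientation: [-1.883, -2.515, 0.001]
contact_force: [0.7, 0.3, -0.2]
grip_width: 0.0427
gripper_force: 0.0
```

Emit:
{"fn": "arm_command", "kwargs": {"plan": "-0.04 -0.0226 0 0;-0.04 -0.0226 0 0;-0.04 -0.0226 0 0;-0.04 -0.0226 0 0;-0.04 -0.0226 0 0;-0.04 -0.0226 0 0;-0.04 -0.0226 0 0;-0.04 -0.0226 0 0;-0.04 -0.0226 0 0;0 0 0 0;0 0 0 0"}}

```text
clock: 3.48
tcp_pos: [0.4161, -0.1987, 0.2451]
orientation: [-1.883, -2.514, -0.0]
contact_force: [0.5, 0.8, -0.1]
grip_width: 0.0428
gripper_force: 0.0
```

Emit:
{"fn": "arm_command", "kwargs": {"plan": "-0.006 0 0.02 0;0 0 0.03 0;0 0 0.03 0;0 0 0.03 0;0 0 0.025 0;0 0 0.015 0;0 0 0.014 0;0 0 0 0;0 0 0 0"}}

```text
clock: 4.6
tcp_pos: [0.4183, -0.2052, 0.0818]
orientation: [1.883, 2.514, 0.001]
contact_force: [0.5, 0.4, 0.0]
grip_width: 0.0427
gripper_force: 0.0
```

```bash
python3 - <<'E'
from h import *
im,d=eyes.grab_frame("side")
cv2.imwrite("pics/s1.png",cv2.resize(im[170:330,200:420,::-1],(770,560),interpolation=2))
print(r.get_obs()["tcp_pos"],r.get_obs()["contact_force"])
E
```

```text
[ 0.4183298  -0.20526817  0.0819157 ] [ 0.02002513 -0.94207604  0.14003571]
```

View pics/s1.png

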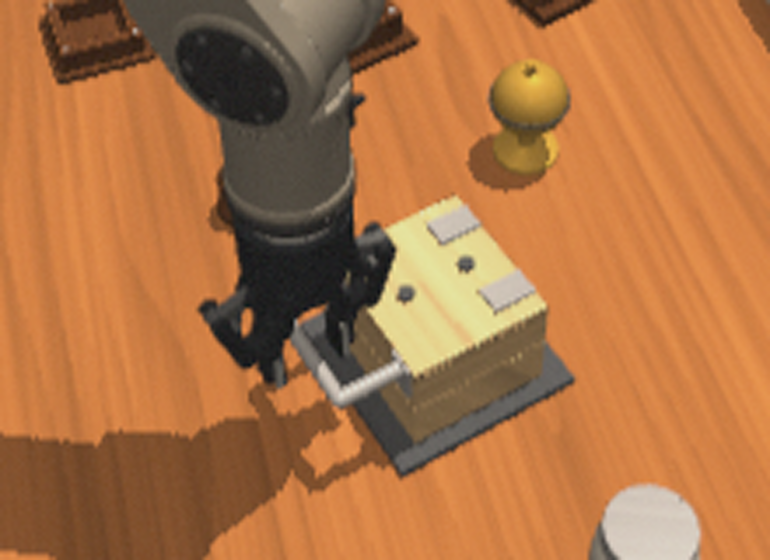

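The bar (crop 320,360) runs between the two fingers (275,375) and (345,340). I'll close on it.

Emit:
{"fn": "arm_command", "kwargs": {"plan": "0 0 0 0;0 0 0 0;0 0 0 0;0 0 0 0;0 0 0 0", "hand": 1, "grip_force": 30}}

```text
clock: 5.28
tcp_pos: [0.4181, -0.2052, 0.0817]
orientation: [1.883, 2.514, 0.001]
contact_force: [-1.8, 1.0, 5.3]
grip_width: 0.0109
gripper_force: 29.3
```

Emit:
{"fn": "arm_command", "kwargs": {"plan": "0 0.0039 -0.0142 0;0 0.0051 -0.0138 0;0 0.0064 -0.0133 0;0 0.0075 -0.0127 0;0 0.0086 -0.012 0;0 0.0097 -0.0111 0;0 0 0 0"}}

```text
clock: 6.15
tcp_pos: [0.4557, -0.194, 0.1594]
orientation: [-1.882, -2.511, 0.003]
contact_force: [-9.1, -4.4, 5.7]
grip_width: 0.0112
gripper_force: 29.7
```

Emit:
{"fn": "arm_command", "kwargs": {"plan": "0 0.0106 -0.0102 0;0 0.0115 -0.0092 0;0 0.0123 -0.0081 0;0 0.013 -0.007 0;0 0.0136 -0.0058 0;0 0.014 -0.0046 0;0 0.0144 -0.0033 0;0 0 0 0"}}

```text
clock: 7.15
tcp_pos: [0.5451, -0.1678, 0.208]
orientation: [1.88, 2.514, 0.002]
contact_force: [-1.7, 0.4, 8.2]
grip_width: 0.0107
gripper_force: 32.4
```

Emit:
{"fn": "arm_command", "kwargs": {"plan": "0 0.0146 -0.002 0;0 0.0147 -0.0007 0;0 0.0147 0.0007 0;0 0.0146 0.002 0;0 0.0144 0.0033 0;0 0.014 0.0046 0;0 0.01 0.005 0;0 0 0 0"}}

```text
clock: 8.15
tcp_pos: [0.6378, -0.1405, 0.1936]
orientation: [1.881, 2.514, 0.001]
contact_force: [2.2, -0.6, 3.3]
grip_width: 0.011
gripper_force: 33.0
```

Emit:
{"fn": "arm_command", "kwargs": {"plan": "0 0 0 0;0 0 0 0;0 0 0 0;0 0 0 0;0 0 -0.02 0;0 0 -0.03 0;0 0 -0.03 0;0 0 -0.03 0;0 0 0 0", "hand": 0}}

```text
clock: 9.28
tcp_pos: [0.6377, -0.142, 0.308]
orientation: [1.88, 2.51, 0.005]
contact_force: [-0.4, 0.9, 0.5]
grip_width: 0.0425
gripper_force: 0.0
```

```bash
python3 - <<'E'
from h import *
for n in("top","side"):
    im,d=eyes.grab_frame(n); np.savez(f"{n}2.npz",im=im,d=d)
    cv2.imwrite(f"pics/{n}2.png",im[...,::-1])
E
```

```text
(no output)
```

View pics/side2.png

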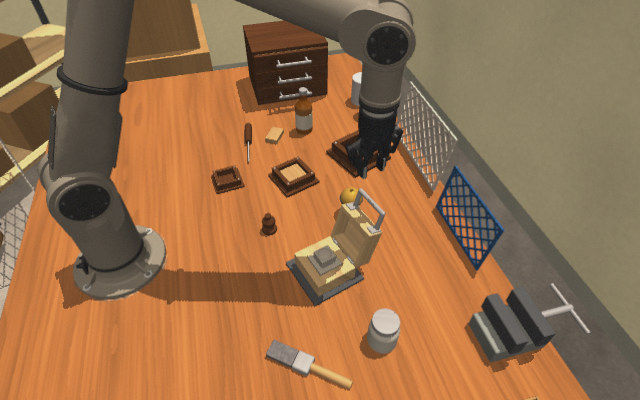

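The side view shows the lid open against its stop at (357,230), the casting in the recess at (327,258), and the bystanders unmoved.

```bash
python3 - <<'E'
from h import *
for n in("top","side"):
    z=np.load(f"{n}2.npz");im,d=z["im"],z["d"];c=eyes.calibration(n);P=cloud(c,d);Z=P[...,2]
    hsv=cv2.cvtColor(im,cv2.COLOR_RGB2HSV)
    roi=(np.hypot(P[...,0]-.5175,P[...,1]+.176)<.06)
    for nm,m,h in(("blk",(Z>.068)&(Z<.09),.078),("foot",(Z>.045)&(Z<.09)&(hsv[...,1]<60),.052)):
        m=(m&roi).astype(np.uint8)
        cs,_=cv2.findContours(m,cv2.RETR_EXTERNAL,cv2.CHAIN_APPROX_NONE)
        if not cs: continue
        k=max(cs,key=cv2.contourArea);px=k.reshape(-1,2)
        W=onplane(c,px,h)
        (x,y),s,a=cv2.minAreaRect((W[:,:2]*1000).astype(np.float32))
        w=P[m>0]
        print(n,nm,px.mean(0).round(),m.sum(),(round(x),round(y)),np.round(s),round(a,1),"zmax",np.nanpercentile(w[:,2],[50,95]).round(3),"med",np.nanmedian(w,0).round(3))
    print(hsv[258,327] if n=="side" else '')
print(r.get_obs()["joints"].round(2))
ims=np.load("side2.npz")["im"][200:310,270:400,::-1];imt=np.load("top2.npz")["im"][170:280,325:455,::-1]
cv2.imwrite("pics/c2.png",cv2.resize(cv2.hconcat([ims,imt]),None,fx=3,fy=3,interpolation=2))
E
```

```text
side blk [324. 255.] 281 (519, -180) [46. 48.] 16.7 zmax [0.08  0.086] med [ 0.518 -0.183  0.08 ]
side foot [324. 260.] 537 (519, -178) [64. 68.] 16.6 zmax [0.064 0.085] med [ 0.515 -0.191  0.064]
[ 17  52 137]
[-0.32  0.44  0.62  1.58 -0.27  1.21  0.64]
```

View pics/c2.png

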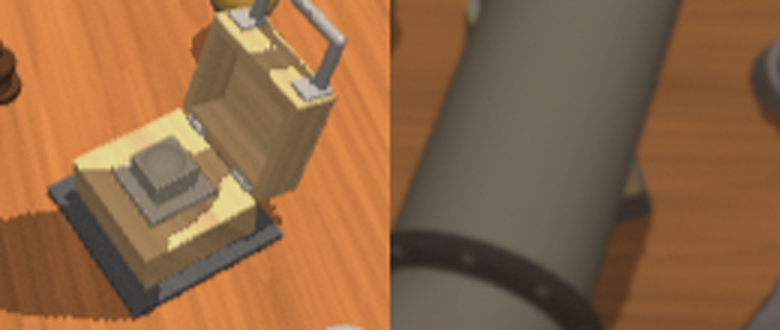

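The crop shows the casting upright in the recess (left half, 165,170), its block clear all round. It is at about (0.518,-0.177), yaw 16.5°. The size is right at 64x68.

Emit:
{"fn": "arm_command", "kwargs": {"plan": "0 -0.0313 0 0;0 -0.0313 0 0;0 -0.0313 0 0;0 -0.0313 0 0;0 0 0.03 0;0 0 0.04 0;0 0 0.04 0;0 0 0.04 0;0 0 0.03 0;0 0 0 0;0 0 0 0", "hand": -0.4}}

```text
clock: 10.75
tcp_pos: [0.5164, -0.1766, 0.1244]
orientation: [1.883, 2.514, 0.0]
contact_force: [0.1, -0.1, 1.1]
grip_width: 0.0597
gripper_force: 0.0
```

Emit:
{"fn": "arm_command", "kwargs": {"plan": "0 0.001 0.02 0;0 0 0.02 0;0 0 0.01 0;0 0 0.006 0;0 0 0 0;0 0 0 0"}}

```text
clock: 11.5
tcp_pos: [0.5175, -0.1761, 0.0683]
orientation: [1.883, 2.514, 0.001]
contact_force: [0.6, 0.5, 0.7]
grip_width: 0.06
gripper_force: 0.0
```

Emit:
{"fn": "arm_command", "kwargs": {"plan": "0 0 0 0;0 0 0 0;0 0 0 0;0 0 0 0;0 0 0 0", "hand": 1, "grip_force": 40}}

```text
clock: 12.12
tcp_pos: [0.5176, -0.1761, 0.0684]
orientation: [1.882, 2.514, 0.001]
contact_force: [-1.0, 0.4, 6.2]
grip_width: 0.0416
gripper_force: 41.3
```

Emit:
{"fn": "arm_command", "kwargs": {"plan": "0 0 -0.01 0;0 0 -0.02 0;0 0 -0.03 0;0 0 -0.04 0;0 0 -0.04 0;0 0 -0.02 0;0.03 0.009 0 0;0.04 0.0117 0 0;0.04 0.0117 0 0;0.04 0.0117 0 0;0.04 0.0117 0 0;0.04 0.0117 0 0;0.04 0.0117 0 0;0.04 0.0117 0 0;0.03 0.009 0 0;0.011 0.003 0 0;0 0 0 -2.3;0 0 0 0;0 0 0 0"}}

```text
clock: 14.5
tcp_pos: [0.5172, 0.1882, 0.2278]
orientation: [1.835, 2.55, -0.0]
contact_force: [0.0, -0.5, -0.9]
grip_width: 0.0415
gripper_force: 41.6
```

```bash
python3 - <<'E'
from h import *
for n in("top","side"):
    im,d=eyes.grab_frame(n); np.savez(f"{n}3.npz",im=im,d=d)
a=np.load("side3.npz")["im"][90:220,230:390,::-1];b=np.load("top3.npz")["im"][150:280,170:330,::-1]
cv2.imwrite("pics/c3.png",cv2.resize(cv2.hconcat([a,b]),None,fx=2.5,fy=2.5,interpolation=2))
z=np.load("side3.npz");c=eyes.calibration("side");P=cloud(c,z["d"]);hsv=cv2.cvtColor(z["im"],cv2.COLOR_RGB2HSV)
t=r.get_obs()["tcp_pos"];print(t)
m=(np.hypot(P[...,0]-t[0],P[...,1]-t[1])<.07)&(P[...,2]<t[2]+.02)&(P[...,2]>t[2]-.035)&(hsv[...,2]>70)&(hsv[...,1]<90)
print(m.sum(),P[m].min(0).round(3),P[m].max(0).round(3),np.argwhere(m).mean(0))
E
```

```text
[0.5171931  0.18876706 0.22779595]
401 [0.479 0.143 0.202] [0.556 0.214 0.248] [125.72319202 290.49376559]
```

View pics/c3.png

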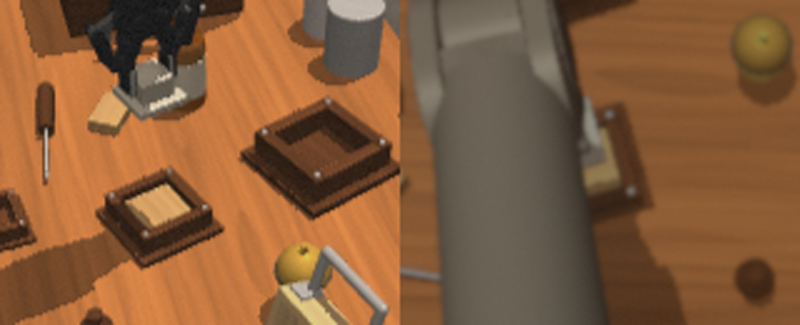

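The casting hangs upright in the gripper (left half 150,95), and the jig is below at (160,210) with four screw dots. I'll check the offset in the hand and the jig centre from the dots.

```bash
python3 - <<'E'
from h import *
def dots(n,f,g):
    c=eyes.calibration(n);im=np.load(f)["im"];gr=im.min(2).astype(float)
    px=[]
    for u,v in g:
        u0,v0=int(round(u)),int(round(v));w=gr[v0-3:v0+4,u0-3:u0+4];w=np.clip(w-np.median(w)-15,0,None)
        yy,xx=np.mgrid[-3:4,-3:4];px.append((u0+(w*xx).sum()/w.sum(),v0+(w*yy).sum()/w.sum()))
    W=onplane(c,px,.038)[:,:2]*1000
    e=W[1]-W[0],W[2]-W[3],W[0]-W[3],W[1]-W[2]
    print(n,W.mean(0).round(1),[round(np.linalg.norm(x)) for x in e],[round(np.degrees(np.arctan2(x[1],x[0]))%90,1) for x in e])
dots("side","side3.npz",[(274,174),(297.2,159.6),(313.2,174),(288.8,186.8)])
dots("top","top0.npz",[(223.1,205.1),(253.5,195.8),(262.2,226.6),(231.7,235.8)])
c=eyes.calibration("side");z=np.load("side3.npz");P=cloud(c,z["d"]);o=r.get_obs();t=o["tcp_pos"];M=R.from_rotvec(o["orientation"]).as_matrix()
Q=(P-t)@M
m=(np.abs(Q[...,:2])<.05).all(-1)&(Q[...,2]>.013)&(Q[...,2]<.03)
q=Q[m]*1000;print(m.sum(),np.percentile(q,[1,3,50,97,99],axis=0).round(1).tolist())
# silhouette of foot: contour corner rays on foot-top plane
k=max(cv2.findContours(m.astype(np.uint8),0,1)[0],key=cv2.contourArea).reshape(-1,2)
for h in(.0164,.0264):
    W=(onplane(c,k,t[2]-h)-t)@M*1000; print(h,W.min(0).round(1),W.max(0).round(1))
yaw=np.degrees(np.arctan2(M[1,1],M[0,1]));print("yaw",yaw)
E
```

```text
side [517.4 185.4] [104, 90, 80, 86] [np.float64(24.1), np.float64(20.0), np.float64(29.5), np.float64(19.8)]
top [518.5 190.7] [84, 84, 86, 86] [np.float64(18.9), np.float64(18.9), np.float64(18.9), np.float64(18.3)]
184 [[-37.2, -32.6, 13.5], [-35.5, -32.1, 13.7], [-25.0, -15.7, 16.9], [25.8, 29.2, 25.7], [28.2, 30.1, 26.2]]
0.0164 [-43.  -36.3  16.4] [30.8 30.6 16.4]
0.0264 [-31.7 -30.2  26.4] [43.1 37.6 26.4]
yaw 18.546560364926126
```

```bash
python3 - <<'E'
from h import *
c=eyes.calibration("side")
for f in("side0.npz","side3.npz"):
    im=np.load(f)["im"];g=im.astype(int);t=cv2.morphologyEx(im[...,2],cv2.MORPH_TOPHAT,np.ones((5,5)))
    m=(t>25).astype(np.uint8);m[:150]=0;m[200:]=0;m[:,:262]=0;m[:,325:]=0
    n,l,s,ce=cv2.connectedComponentsWithStats(m)
    for i in range(1,n):
        w=(l==i)*t.astype(float);v,u=np.argwhere(l==i).T;ww=t[l==i].astype(float)
        uv=(np.sum(u*ww)/ww.sum(),np.sum(v*ww)/ww.sum())
        print(f,np.round(uv,1),s[i,4],(onplane(c,[uv],.038)[0]*1000).round(1))
E
```

```text
side0.npz [297.2 158. ] 4 [547.4 243.   38. ]
side0.npz [295.7 163.8] 5 [536.1 216.5  38. ]
side0.npz [274.4 167.7] 5 [466.5 216.1  38. ]
side0.npz [281.2 171.1] 9 [484.3 194.8  38. ]
side0.npz [304.  173.1] 8 [551.5 167.1  38. ]
side0.npz [311.4 172.4] 4 [574.7 163.9  38. ]
side0.npz [288.3 182.5] 12 [494.6 138.5  38. ]
side0.npz [292.  191.5] 2 [497.1  97.6  38. ]
side3.npz [297.2 157.9] 4 [547.4 243.3  38. ]
side3.npz [295.6 163.8] 5 [536.  216.5  38. ]
side3.npz [274.4 167.8] 5 [466.5 216.1  38. ]
side3.npz [281.4 170.4] 8 [485.5 197.8  38. ]
side3.npz [303.9 172.9] 9 [551.4 168.   38. ]
side3.npz [311.4 172.4] 4 [574.6 163.9  38. ]
side3.npz [291.5 179. ] 2 [507.7 151.1  38. ]
side3.npz [287.8 183.1] 8 [492.8 136.3  38. ]
```

Jig centre from the dots: top (518.5,190.7), side (520.6,190.0), so I take (519.5,190.3). The casting is centred in the hand within 1 mm. Lowering.

Emit:
{"fn": "arm_command", "kwargs": {"plan": "0.001 0.0027 0.02 0;0 0 0.03 0;0 0 0.03 0;0 0 0.03 0;0 0 0.025 0;0 0 0.015 0;0 0 0.006 0;0 0 0 0;0 0 0 0"}}

```text
clock: 15.72
tcp_pos: [0.5199, 0.1918, 0.0725]
orientation: [1.832, 2.551, 0.002]
contact_force: [-0.5, -1.1, -1.1]
grip_width: 0.0415
gripper_force: 41.6
```

Emit:
{"fn": "arm_command", "kwargs": {"plan": "0 0 0.004 0;0 0 0.004 0;0 0 0.003 0;0 0 0.002 0;0 0 0 0"}}

```text
clock: 16.35
tcp_pos: [0.5192, 0.1915, 0.0585]
orientation: [-1.832, -2.552, 0.0]
contact_force: [0.5, -0.8, -0.3]
grip_width: 0.0416
gripper_force: 41.6
```

Emit:
{"fn": "arm_command", "kwargs": {"plan": "0 0 0.001 0;0 0 0.001 0;0 0 0.0005 0;0 0 0 0"}}

```text
clock: 16.85
tcp_pos: [0.5193, 0.1916, 0.0564]
orientation: [-1.832, -2.552, -0.0]
contact_force: [-1.3, -1.1, 2.8]
grip_width: 0.041
gripper_force: 41.8
```

Contact at the expected height. Releasing and rising.

Emit:
{"fn": "arm_command", "kwargs": {"plan": "0 0 0 0;0 0 0 0;0 0 0 0;0 0 0 0;0 0 -0.01 0;0 0 -0.02 0;0 0 -0.04 0;0 0 -0.04 0;0 0 -0.04 0;0.05 -0.03 -0.02 0;0.05 -0.03 -0.02 0;0.05 -0.03 0 0;0.05 -0.03 0 0;0 0 0 0;0 0 0 0", "hand": -0.4}}

```text
clock: 18.73
tcp_pos: [0.342, 0.3424, 0.2467]
orientation: [1.832, 2.552, 0.001]
contact_force: [0.3, -0.9, 0.4]
grip_width: 0.0599
gripper_force: 0.0
```

```bash
python3 - <<'E'
from h import *
for n in("top","side"):
    im,d=eyes.grab_frame(n);c=eyes.calibration(n);P=cloud(c,d);Z=P[...,2]
    np.savez(f"{n}4.npz",im=im,d=d)
    roi=np.hypot(P[...,0]-.5195,P[...,1]-.190)<.045
    m=(roi&(Z>.057)&(Z<.08)).astype(np.uint8)
    cs=cv2.findContours(m,0,1)[0]
    if cs:
        W=onplane(c,max(cs,key=cv2.contourArea).reshape(-1,2),.066)
        print(n,cv2.minAreaRect((W[:,:2]*1000).astype(np.float32)),"z95",np.percentile(Z[m>0],[50,95]))
a=np.load("side4.npz")["im"][130:310,220:400,::-1];b=np.load("top4.npz")["im"][130:310,190:440,::-1]
cv2.imwrite("pics/c4.png",cv2.resize(cv2.hconcat([a,b]),None,fx=1.8,fy=1.8,interpolation=2))
o=r.get_obs();print(o["tcp_pos"],o["contact_force"])
E
```

```text
top ((516.962646484375, 190.9058837890625), (42.685546875, 42.13057327270508), 18.9597110748291) z95 [0.06720446 0.07293787]
side ((519.648681640625, 185.6088409423828), (45.73089599609375, 51.5932502746582), 19.50164031982422) z95 [0.06787106 0.07411687]
[0.34280928 0.34164479 0.24647196] [ 0.00961065 -0.38292323  0.29126377]
```

View pics/c4.png

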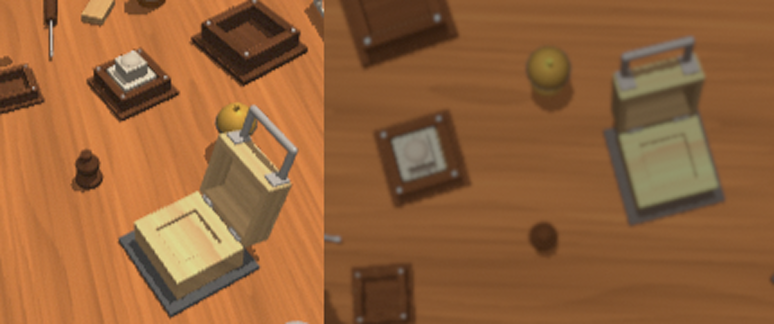

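The picture shows the casting square in the jig with its dome up (right half 417,155), within about 2 mm of the jig centre and at the right height. The lid is open at (660,80), and the globe and finial are in place.

```bash
python3 -c "
from h import *
print(ticket.hand_in())"
```

```text
the job is handed in; nothing more can be done
None
```

The lid is open against its stop, the casting sits square and dome up on the block in the middle-sized jig, and I handed the job in at about 19 s; the hand-in returned no verdict.

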